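# Set hardware samples on their outline boards

## Robot

A 6-joint arm with a two-finger parallel gripper is mounted at the origin on the work surface. World frame = base frame: x ahead of the robot, y to its left, z up, the work surface at z = 0. Lengths are in mm, angles in rad, forces in N, time in s.
With the tool pointing down it reaches from about 400 to 825 mm from the base axis. Payload 7 kg.
Tool frame: the origin (TCP) lies midway between the tips of the shut fingers; the grasp point (between the pads) lies 19 mm behind it; z points along the fingers, y is the line along which they close (so a half turn about z gives the same grasp; the last joint's range is limited). The gripper opens to 85 mm and grips with 20 to 120 N. Pads are 22 mm wide; open, the fingers measure 114 mm over their backs; the gripper's body (76 mm by 85 mm) begins 54 mm behind the grasp point. The pads swing forward as they close: fully open they stand 13 mm farther back than shut.
Start: joints at [-0.864, 0.359, 0.012, 0, -1.224, -0.288], TCP at [274.47, -616.653, 231.302] pointing down, gripper open.
Joint ranges: [-3.07, 3.07], [-1.43, 2.12], [-1.02, 1.25], [-3.03, 1.67], [-3.05, -0], [-3.03, 3.03]. Speed limits (rad/s): [2.39, 2.39, 3.01, 3.14, 3.14, 3.14].

## Interface

Orientations are given as a unit quaternion [w, x, y, z].
In Python, from rig import arm gives the robot as it stands.
- The arm moves only by the tool drive_tool, never from a script. Its argument "deltas" is a list that holds one entry, the list of rows, each a list of 5 numbers: the gripper's target within -1 to 1 (fully open at 1, half-way at 0, shut at -1), then the shift along the tool's x, y, z normalised to -1 to 1, where 1 is 50 cm, then the turn about the tool's z normalised to -1 to 1, where 1 is pi rad. In form: [[[fingers, x, y, z, yaw], ...]]. A call has exactly 8 rows; each row is the pose to reach, as a shift and turn from the pose commanded when the call began, along the tool's axes at that moment, turning the shorter way round; what a row does not reach only later rows make up. A row lasts 1/8 s, in which the tool goes at most 62.5 mm and 10.7 degrees, less where a joint would pass 70% of its speed; a pose out of reach is approached as far as the arm can. A call with a number of a shift or a turn outside -1 to 1 is refused whole. A call with a gripper value outside its range is refused whole. The fingers move at their own pace and stop on an object; "force" is the grip in N (left out, the last holds). Time passes only in rows, so rows that repeat a pose let the fingers close, or fill a call up. It gives the time, the measured TCP pose, the force, the opening and the grip force at its end, in the units of the state.
- arm.state(): the state, without advancing time (a new reading comes with each control period).
- arm.read_camera(name): name is "scene" or "top" or "wrist"; returns a dict with "image" (480x640x3 uint8, red, green, blue), "depth" (480x640 float32, mm along the optical axis (not along the pixel's ray), 0 where there is no reading), "fx", "fy", "cx", "cy" (pixels), "rvec" (rotation vector, rad) and "tvec" (3), from world to camera coordinates, as OpenCV has them. Camera axes: x right, y down, z forward; pixel columns grow to the right and rows downward; lengths in mm; the calibration is good to about 2 mm. The wrist camera is an equidistant fisheye: a pixel r from the principal point sees the ray r / f radians off the axis. A picture is of the moment at which its call begins.
- arm.hand_in(): hands the job in; it is judged then, once.
Trained networks look in a picture, given as the dict that the camera call returned (one of the last four; its "shot" number tells which), for a name from the list of things; names that differ only in an ending like _2 or _b are one class to them, and where a whole thing is asked for, a point or a joint stands for the part that bears it (a point fixed in the world has none). Each returns a list of dicts, best first, with "confidence" (0 to 1); they miss things now and then, are a little off and sometimes report something else, mostly with a low value. They report only what shows in the picture. A call takes as long as a camera call. They do not tell look-alikes from the thing itself.
- arm.look_for(target, picture): "centre" ([column, row] in pixels, amid what is visible of it).
- arm.silhouettes(target, picture): "pixels" (480x640 bool, what is visible of it) and "centre" ([column, row] in pixels, amid what is visible of it).
- arm.place_of(target, picture): "centre" ([column, row] in pixels: a listed point, or the origin of a listed thing).
The state is a dict: "t": time; "joints": joint angles; "qd": joint speeds; "joint_torque": joint torques, N m; "tool_pos": TCP position; "orientation": TCP orientation; "force": force on the tool from outside, world axes, zero at the start; "torque": the same for the moment, N m; "opening": opening from 0.0 (shut) to 1.0 (fully open); "grasp_force": force on a finger pad.
Only numpy, scipy, OpenCV 4.12 (cv2) and the standard library are available. Lean on these libraries where they do the work, as an engineer would, in place of code of your own. Each camera call takes 0.05 s, during which the arm holds its last target. There are 200 camera calls.

## Task

Four hardware samples lie about on the shop counter: a large hole saw, a small hole saw, a strapped bundle of flat nail plates and a steel angle bracket. Put each one on the white display board that bears its own black outline, standing as it does now and squarely covering that outline (plates lined up with theirs, bracket the same way round as its L), and let go so that all four rest there.

Things in the scene. Friction and masses are not known exactly. Their poses are not given: they have to be found in the camera images.
- bigsaw_c (a point): Large hole saw: dark steel cup 54 mm in diameter and 40 mm tall, standing on its closed base with the teeth up, a thin pilot drill in its middle rising to 46 mm. The point is at its centre, 20 mm above its underside; z up. It stands on the counter (z = 0) at the start. About 0.2 kg.
- smallsaw_c (a point): Small hole saw: like the large one, dark steel, 32 mm in diameter and 40 mm tall, teeth up, pilot drill to 46 mm. The point is at its centre, 20 mm above its underside; z up. About 0.12 kg.
- plates_c (a point): Bundle of eight flat perforated zinc-grey nail plates held by two dark bands: one solid block 100 mm long (its x) by 38 mm wide (its y) by 24 mm tall, lying flat. The point is at its centre, 12 mm above its underside; z up. About 0.4 kg. Either end may point either way.
- angle_c (a point): Grey metal angle bracket 8 mm thick, 40 mm tall, standing on edge: an L from above. Long leg along its x, from -45 to 45 mm (y -4 to 4 mm); short leg at the +x end (x 37 to 45 mm), running to y = +51 mm. The point is at the middle of the long leg, 20 mm above the underside; z up. About 0.3 kg.
- board_bigsaw: White display board, 120 x 84 x 5 mm, fixed flat on the counter. Origin: centre of its underside, z up, x along its 120 mm side. In black on its top, at its centre, is a disc 54 mm in diameter: the place of the large hole saw.
- board_smallsaw: White display board, 120 x 84 x 5 mm, fixed flat on the counter. Origin: centre of its underside, z up, x along its 120 mm side. In black on its top, at its centre, is a disc 32 mm in diameter: the place of the small hole saw.
- board_plates: White display board, 120 x 84 x 5 mm, fixed flat on the counter. Origin: centre of its underside, z up, x along its 120 mm side. In black on its top, at its centre, is a rectangle 100 mm (along x) by 38 mm: the place of the bundle of plates.
- board_angle: White display board, 120 x 84 x 5 mm, fixed flat on the counter. Origin: centre of its underside, z up, x along its 120 mm side. In black on its top, is an L, the place of the bracket: its long leg, 90 x 8 mm, runs along the board's x, its middle at board (0, -22 mm); the short leg is at the +x end and runs to y = +29 mm. Home: bracket axes as the board's.
There are look-alikes about, which are no part of the job. What is shaped like the part that bears bigsaw_c but blue or yellow is not meant.

How it is judged:
By the outcome, as a careful person would: the job done as asked, in the order asked, and still so for the second after the job is handed in, with the robot touching nothing.
It also fails if it takes over 112 s, if anything falls off the work surface, if the arm or the gripper's body presses on something with over 40 N, if the wrist force passes 120 N, or if a joint passes its speed limit or range.

## Working session

There is one attempt and no reset: what is moved stays moved. The work goes in short steps, Python scripts to look and compute and a tool call to move; the robot and the scene stay as the last step left them, time stands still between calls to the robot, and variables do not carry over. Pictures are saved under pics/ and viewed, at most 15 in all, crops included, and the job is handed in when it is done.

Besides the shell and the picture viewer there is one more tool, called after "Emit:" as name([rows], argument=value, ...), one row to a line, values as JSON. drive_tool: Moves the arm, as the interface text tells. Its arguments: {"type":"object","properties":{"deltas":{"type":"array"},"force":{"type":"number"}},"required":["deltas"]}

```bash
mkdir -p pics; ls; cat > h.py <<'E'
import numpy as np, cv2
from rig import arm
def cam(n):
    return arm.read_camera(n)
def save(p,f): cv2.imwrite('pics/'+f,p['image'][:,:,::-1])
def RT(p):
    return cv2.Rodrigues(np.array(p['rvec'],float))[0], np.array(p['tvec'],float).reshape(3)
def on_plane(p,uv,z):
    R,t=RT(p); d=R.T@np.array([(uv[0]-p['cx'])/p['fx'],(uv[1]-p['cy'])/p['fy'],1.]); c=-R.T@t
    return c+d*(z-c[2])/d[2]
def cloud(p):
    R,t=RT(p); v,u=np.mgrid[:480,:640]; d=p['depth']
    P=np.stack([(u-p['cx'])/p['fx']*d,(v-p['cy'])/p['fy']*d,d],-1)
    return (P-t)@R
E
python3 - <<'E'
from h import *
for n in ('top','scene'):
    p=cam(n); save(p,n+'0.png'); R,t=RT(p); print(n,-R.T@t,R[2],p['fx'])
    np.save(n+'_c.npy',cloud(p))
    for k in ['bigsaw_c','smallsaw_c','plates_c','angle_c','board_bigsaw','board_smallsaw','board_plates','board_angle']:
        z={'b':20,'s':20,'p':12,'a':20}[k[0]] if k.endswith('_c') else 0
        for r in arm.place_of(k,p)[:5]:
            print(k,round(r['confidence'],2),np.round(r['centre'],1),np.round(on_plane(p,r['centre'],z)[:2],1))
print(arm.state())
E
```

```text
pics
top [ 372.69579826    8.14672417 1060.58356354] [ 0.12777816  0.00231811 -0.99180007] 478.40338355753784
bigsaw_c 0.94 [408.5 176.6] [ 634.5 -173.4]
bigsaw_c 0.87 [362.8 186.7] [613.9 -71. ]
bigsaw_c 0.56 [426.5 219.9] [ 536.1 -208.7]
smallsaw_c 0.69 [279.7 261.9] [450.9 115.2]
angle_c 0.87 [472.7 304.6] [ 349.6 -298.9]
board_bigsaw 0.78 [197.9 294.5] [384.6 298.3]
board_smallsaw 0.74 [265.7 174.6] [651.9 147.2]
board_plates 0.86 [527.6 237. ] [ 495.4 -436. ]
board_angle 0.77 [377.4 254.3] [ 464.4 -100.1]
scene [874.26278008 486.48748344 879.72198257] [-0.35076072 -0.49041506 -0.79778442] 524.8913673663156
bigsaw_c 0.98 [263.4 258.5] [608.6 -64.9]
bigsaw_c 0.74 [251.1 200.1] [ 545.2 -211.2]
bigsaw_c 0.6 [226.7 232.8] [ 633.9 -165.4]
smallsaw_c 0.85 [384.3 277.4] [445.4 114.2]
smallsaw_c 0.61 [465.8 426.7] [528.6 408.8]
plates_c 0.57 [464.2 426.1] [526.8 405.9]
angle_c 0.89 [302.  142.2] [ 349.9 -293.3]
board_bigsaw 0.66 [477.3 334.5] [381.1 302.5]
board_smallsaw 0.84 [306.3 358.7] [660.7 152.4]
board_plates 0.57 [217.6 142. ] [ 501.8 -437.3]
board_plates 0.55 [302.  142.9] [ 339.1 -309.4]
board_angle 0.85 [310.2 227.1] [477.7 -86. ]
{'t': 0.9, 'joints': array([-8.63893237e-01,  3.58551784e-01,  1.19040805e-02, -2.41823021e-05,
       -1.22408682e+00, -2.88068949e-01]), 'qd': array([-0.00051326,  0.00046744,  0.00125953,  0.0013203 ,  0.00019162,
        0.0009895 ]), 'joint_torque': array([-5.94050078e-06, -5.82952774e+01,  2.93665713e+01,  6.94182158e+00,
       -4.63913020e-04,  1.28268664e-05]), 'tool_pos': array([ 274.48348878, -616.64891827,  231.33086409]), 'orientation': array([ 2.47394601e-05, -2.07885722e-01,  9.78153120e-01, -2.17277363e-05]), 'force': array([0.06182221, 0.09309245, 0.30600301]), 'torque': array([ 0.0066729 , -0.03907268, -0.01768024]), 'grasp_force': 0.0, 'opening': 1.000860281130664}
```

View pics/top0.png

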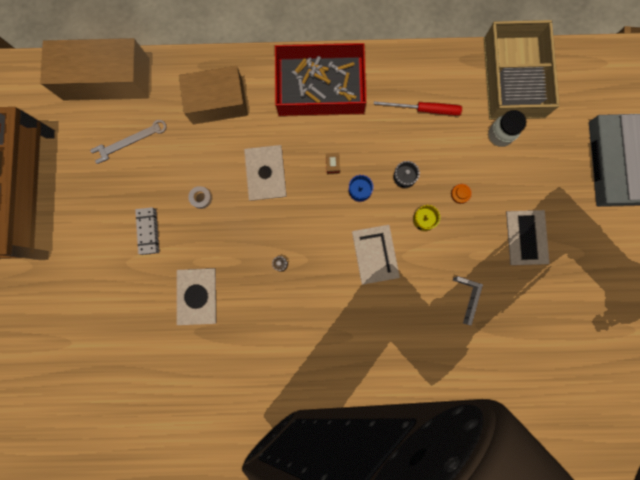

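View pics/scene0.png

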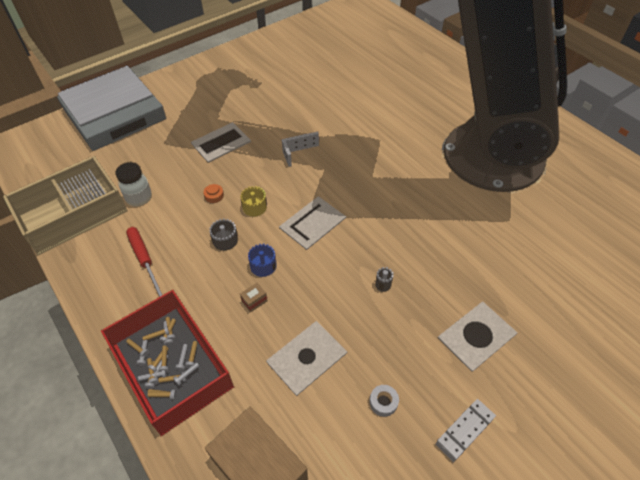

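The dark saw at top (406,174) is the large hole saw. Its look-alikes are the blue one (360,187) and the yellow one (426,218). The other confusable things are:
- **Small saw (280,263):** the ring (200,197), the orange cap (461,193) and the jar lid (512,122).
- **Plates (146,231):** the plates in the wooden tray (523,84).
- **Bracket (470,300):** no rival.

Boards are at (196,296) for the large saw, (265,172) for the small saw, (527,237) for the plates and (377,254) for the L.

```bash
cat >> h.py <<'E'
def pix(p,X):
    return cv2.projectPoints(np.array(X,float).reshape(-1,1,3),np.array(p['rvec'],float),np.array(p['tvec'],float),np.array([[p['fx'],0,p['cx']],[0,p['fy'],p['cy']],[0,0,1]],float),None)[0].reshape(-1,2)
def planexy(p,z):
    R,t=RT(p); v,u=np.mgrid[:480,:640]
    d=np.stack([(u-p['cx'])/p['fx'],(v-p['cy'])/p['fy'],np.ones(u.shape)],-1)@R; c=-R.T@t
    return c[:2]+d[...,:2]*((z-c[2])/d[...,2])[...,None]
def rect(P):
    (c,(w,h),a)=cv2.minAreaRect(P.astype(np.float32))
    if w<h: w,h,a=h,w,a+90
    return np.round(c,1),round(w,1),round(h,1),round((a+90)%180-90,1)
B=dict(bigsaw=(383,300),smallsaw=(656,150),plates=(498,-437),angle=(470,-94))
O=dict(bigsaw=(634,-170),smallsaw=(448,115),plates=(527,406),angle=(350,-296))
E
python3 - <<'E'
from h import *
for n in ('top','scene'):
    p=cam(n); C=cloud(p); hsv=cv2.cvtColor(p['image'],cv2.COLOR_RGB2HSV); G=planexy(p,5)
    print(n,'counter z',np.nanmedian(C[...,2][np.hypot(*(G-[480,20]).transpose(2,0,1))<30]))
    for k,b in B.items():
        near=np.hypot(*(G-b).transpose(2,0,1))<85
        w=(near&(hsv[...,1]<75)&(hsv[...,2]>70)).astype(np.uint8)
        _,lab,st,_=cv2.connectedComponentsWithStats(w); i=1+np.argmax(st[1:,4])
        pts=np.argwhere(lab==i)[:,::-1]; hull=cv2.convexHull(pts.astype(np.int32))
        m=np.zeros((480,640),np.uint8); cv2.fillConvexPoly(m,hull,1)
        m2=cv2.erode(m,np.ones((5,5)))
        blk=(m2>0)&(hsv[...,2]<65)
        bc=(blk); 
        print('board',k,rect(G[m>0]),'black',rect(G[bc]) if bc.sum()>9 else 0, G[bc].mean(0).round(1))
    for k,o in O.items():
        H=20
        near=np.hypot(*(C[...,:2]-o).transpose(2,0,1))<85
        if 'saw' in k: near&=np.hypot(*(C[...,:2]-o).transpose(2,0,1))<45
        s=near&(C[...,2]>(15 if k=='plates' else 28))&(p['depth']>0)
        P=C[s]
        print('obj',k,s.sum(),rect(P[:,:2]),'circ',np.round(cv2.minEnclosingCircle(P[:,:2].astype(np.float32))[0],1),'zmax',np.percentile(P[:,2],[50,95]).round(1))
        if k=='angle': 
            np.save(n+'_ang.npy',P)
            (c,(w,h),a)=cv2.minAreaRect(P[:,:2].astype(np.float32)); print(cv2.boxPoints((c,(w,h),a)).round(1).tolist(), P[:,:2].mean(0).round(1))
    if n=='top':
        a=p['image'][140:260,330:450]; b=p['image'][240:360,400:520]
        c=p['image'][170:290,90:210]; d=p['image'][200:320,220:340]
        cv2.imwrite('pics/crop1.png',cv2.resize(np.vstack([np.hstack([a,b]),np.hstack([c,d])]),(600,600),interpolation=2)[:,:,::-1])
E
```

```text
top counter z 0.5926944536580397
board bigsaw (array([381.6, 301.3]), 118.4, 79.5, 0.5) black (array([381.5, 302.2]), 48.2, 46.1, 0.6) [381.2 302. ]
board smallsaw (array([656.4, 148.6]), 119.5, 82.6, 5.2) black (array([657.2, 148.7]), 25.9, 24.6, -45.2) [657.1 148.9]
board plates (array([ 495.1, -432.8]), 117.7, 83.8, 0.5) black (array([ 494.8, -433.7]), 98.4, 37.0, 0.3) [ 493.5 -434.1]
board angle (array([464.8, -94.8]), 119.0, 83.0, 8.6) black (array([464.9, -95.3]), 86.5, 47.9, 10.1) [ 477.2 -106.7]
obj bigsaw 195 (array([ 638.9, -167.8]), 53.9, 52.5, -45.6) circ [ 638.5 -167.6] zmax [38.1 45.5]
obj smallsaw 95 (array([447. , 114.3]), 31.5, 30.5, 62.2) circ [446.2 114.1] zmax [38.6 46.8]
obj plates 850 (array([526.9, 408.3]), 101.2, 40.7, 4.8) circ [527.4 410. ] zmax [24.  27.1]
obj angle 322 (array([ 359.2, -275.9]), 90.1, 55.4, -18.6) circ [ 359.7 -277.3] zmax [40.  43.2]
[[307.6000061035156, -287.79998779296875], [393.0, -316.6000061035156], [410.70001220703125, -264.0], [325.29998779296875, -235.3000030517578]] [ 366.  -292.9]
scene counter z 0.20091797538116107
board bigsaw 
[... 322 characters left out ...]
.0, 0.5) [ 496.2 -432.7]
board angle (array([467.3, -92.7]), 124.2, 88.7, 8.9) black (array([ 477.9, -108.5]), 94.7, 42.1, 37.3) [ 481.3 -104.4]
obj bigsaw 285 (array([ 641.5, -165.4]), 55.1, 53.4, 82.9) circ [ 640.7 -164.7] zmax [36.7 44.2]
obj smallsaw 185 (array([449.1, 117.1]), 32.2, 31.7, -26.4) circ [448.8 115.9] zmax [37.4 45.9]
obj plates 1567 (array([529.4, 410.7]), 101.7, 38.6, 5.1) circ [529.3 409.5] zmax [24.  26.5]
obj angle 290 (array([ 365.6, -291.7]), 105.6, 49.6, 10.3) circ [ 361.8 -270.5] zmax [38.2 42.3]
[[309.20001220703125, -276.79998779296875], [318.1000061035156, -325.6000061035156], [422.0, -306.70001220703125], [413.1000061035156, -257.8999938964844]] [ 365.4 -289.9]
```

View pics/crop1.png

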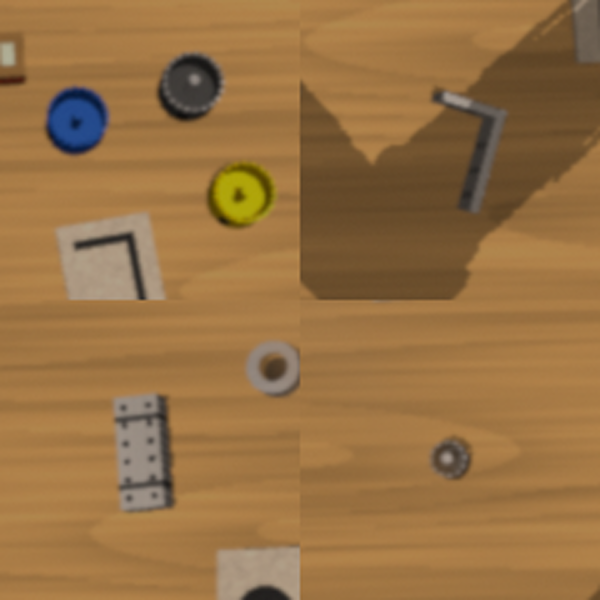

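The crop shows the dark saw with the blue and yellow look-alikes beside it, at crop (190,85), (77,120) and (240,195). The bracket's L points the same way as its outline, with its corner at crop (500,115). The plates and the small saw are as expected. I'll start with the bracket and hover over it first.

Emit:
drive_tool([
  [[1,-0.2,0.25,0.05,0.118],[1,-0.42,0.504,0.1,0.237],[1,-0.42,0.504,0.1,0.237],[1,-0.42,0.504,0.1,0.237],[1,-0.42,0.504,0.1,0.237],[1,-0.42,0.504,0.1,0.237],[1,-0.42,0.504,0.1,0.237],[1,-0.42,0.504,0.1,0.237]],
], force=60)

```text
t: 2.0
tool_pos: [364.2, -301.3, 181.7]
orientation: [0.0, 0.162, 0.987, -0.0]
force: [0.5, -0.2, -0.6]
opening: 1.002
grasp_force: 0.0
```

```bash
cat >> h.py <<'E'
from scipy.spatial.transform import Rotation as Ro
def go(xyz,ydeg):
    s=arm.state(); w,x,y,z=s['orientation']; R=Ro.from_quat([x,y,z,w]).as_matrix()
    d=R.T@(np.array(xyz)-s['tool_pos'])/500
    a=np.degrees(np.arctan2(R[1,1],R[0,1])); t=(ydeg-a+90)%180-90
    print('t',round(s['t'],2),'pos',s['tool_pos'].round(1),'yang',a.round(1),'q6',s['joints'][5].round(2),'row',d.round(4),'yaw',round(-t/180,4),'open',s['opening'],s['grasp_force'])
def wcloud(p):
    R,t=RT(p); v,u=np.mgrid[:480,:640].astype(float); x=u-p['cx'];y=v-p['cy']
    x/=p['fx'];y/=p['fy']; r=np.hypot(x,y)+1e-9; k=np.tan(np.minimum(r,1.4))/r; d=p['depth']
    return (np.stack([x*k*d,y*k*d,d],-1)-t)@R
E
python3 - <<'E'
from h import *
go([364,-301.2,6],71.4)
p=cam('wrist'); save(p,'w1.png'); C=wcloud(p); np.savez('w1.npz',C=C,d=p['depth'])
R,t=RT(p); print(-R.T@t,p['fx'])
from scipy.optimize import minimize
def fit(P):
    def sd(q):
        c,s=np.cos(q[2]),np.sin(q[2]); d=P[:,:2]-q[:2]; x=d@[c,s]; y=d@[-s,c]
        def box(x,y,cx,cy,hx,hy):
            a=np.abs(x-cx)-hx; b=np.abs(y-cy)-hy
            return np.hypot(np.maximum(a,0),np.maximum(b,0))+np.minimum(np.maximum(a,b),0)
        f=np.minimum(box(x,y,0,0,45,4),box(x,y,41,23.5,4,27.5))
        return np.sum(np.minimum(np.maximum(f,0)**2,25)) 
    return minimize(sd,[352,-298,-.32],method='Nelder-Mead',options=dict(xatol=.01,maxiter=2000))
cl={}
m=(np.hypot(C[...,0]-352,C[...,1]+298)<90)&(C[...,2]>30)&(C[...,2]<50)&(p['depth']>0)
P=C[m]; print(len(P),np.percentile(P[:,2],[5,50,95]))
for n,Q in (('w',P),('top',np.load('top_ang.npy')),('scene',np.load('scene_ang.npy'))):
    r=fit(Q); print(n,len(Q),r.x[:2],np.degrees(r.x[2]),r.fun)
E
```

```text
t 2.0 pos [ 364.2 -301.3  181.7] yang 71.4 q6 -1.62 row [6.000e-04 1.000e-04 3.513e-01] yaw -0.0001 open 1.002216538508584 0.0
[ 287.59930048 -276.02172767  323.82447052] 371.64829954431775
1857 [33.79087522 39.5023023  40.79561879]
w 1857 [ 351.79468842 -296.63460222] -18.68670415122302 5.63519177500144
top 322 [ 351.40090649 -297.62191308] -18.91554177049061 4.056241604145515
scene 290 [ 353.36154717 -294.78900825] -18.86420940885169 98.65166512749897
```

View pics/w1.png

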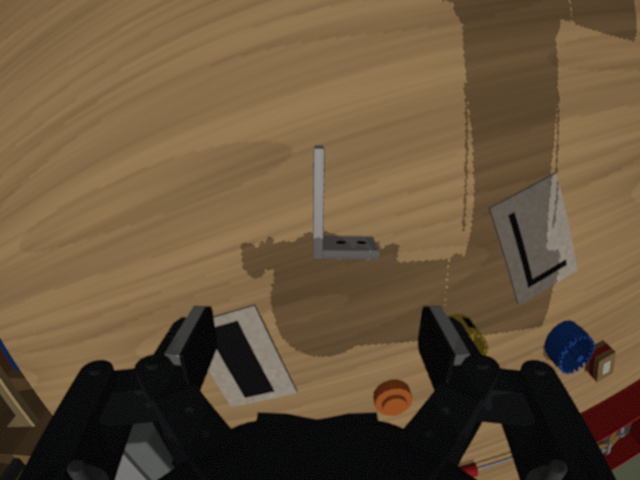

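The wrist view shows the bracket upright at (345,220) between the fingers and clear of everything. The three cameras agree on its pose to about 1–2 mm. Descending to grip it.

Emit:
drive_tool([
  [[1,0,0.0012,0.12,0],[1,0,0.0012,0.23,0],[1,0,0.0012,0.31,0],[1,0,0.0012,0.347,0],[1,0,0.0012,0.347,0],[-1,0,0.0012,0.347,0],[-1,0,0.0012,0.347,0],[-1,0,0.0012,0.347,0]],
], force=60)

```text
t: 3.05
tool_pos: [364.6, -300.7, 8.7]
orientation: [0.001, 0.162, 0.987, -0.0]
force: [0.0, -0.3, -0.0]
opening: 0.379
grasp_force: 0.0
```

Emit:
drive_tool([
  [[-1,0,0,0,0],[-1,0,0,0,0],[-1,0,0,0,0],[-1,0,0,0,0],[-1,0,0,-0.05,0],[-1,0,0,-0.1,0],[-1,0,0,-0.16,0],[-1,0,0,-0.16,0]],
])

```text
t: 4.05
tool_pos: [365.2, -300.8, 89.5]
orientation: [0.002, 0.162, 0.987, -0.0]
force: [0.5, -0.7, -3.2]
opening: 0.082
grasp_force: 59.1
```

```bash
cat > br.py <<'E'
from h import *
from scipy.optimize import minimize
def fit(P,q0):
    def sd(q):
        c,s=np.cos(q[2]),np.sin(q[2]); d=P[:,:2]-q[:2]; x=d@[c,s]; y=d@[-s,c]
        def box(x,y,cx,cy,hx,hy):
            a=np.abs(x-cx)-hx; b=np.abs(y-cy)-hy
            return np.hypot(np.maximum(a,0),np.maximum(b,0))
        return np.sum(np.minimum(np.minimum(box(x,y,0,0,45,4),box(x,y,41,23.5,4,27.5))**2,25))
    return minimize(sd,q0,method='Nelder-Mead',options=dict(xatol=.01,maxiter=2000))
E
python3 - <<'E'
from h import *
go([469.3+11.9,-115.4+1.8,13.5],98.7)
p=cam('wrist'); save(p,'w2.png'); C=wcloud(p); m=(C[...,2]<18)&(p['depth']>0)
# board angle via wrist: white region on plane
hsv=cv2.cvtColor(p['image'],cv2.COLOR_RGB2HSV)
w=m&(np.hypot(C[...,0]-466,C[...,1]+94)<85)&(hsv[...,1]<75)&(hsv[...,2]>70)
print(w.sum(),rect(C[w][:,:2]) if w.sum()>50 else 0)
k=m&(np.hypot(C[...,0]-466,C[...,1]+94)<60)&(hsv[...,2]<50); print(k.sum(),rect(C[k][:,:2]))
E
```

```text
t 4.05 pos [ 365.2 -300.8   89.5] yang 71.4 q6 -1.62 row [-0.0995  0.4288  0.1525] yaw -0.1519 open 0.0821442026606082 59.12284076213837
8011 (array([466.8, -91.1]), 126.9, 90.1, 8.9)
798 (array([464.9, -94. ]), 91.3, 52.6, 10.0)
```

View pics/w2.png

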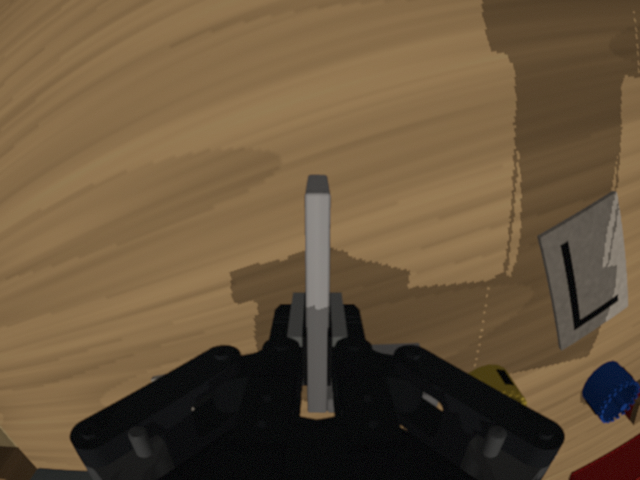

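The bracket is held by its long leg at (318,290) and the L board is in view at (585,270). Next I'll refine all the board poses with a template contrast fit from each camera.

```bash
cat >> h.py <<'E'
def proj(p,X):
    if abs(p['fx']-371.6)>3: return pix(p,X)
    R,t=RT(p); c=X@R.T+t; r=np.hypot(c[:,0],c[:,1])+1e-9; th=np.arctan2(r,c[:,2])
    return np.stack([c[:,0]/r*th*p['fx']+p['cx'],c[:,1]/r*th*p['fy']+p['cy']],-1)
from scipy.optimize import minimize
gx,gy=np.meshgrid(np.arange(-70,70.1,1),np.arange(-52,52.1,1)); gx=gx.ravel();gy=gy.ravel()
def ink(k):
    if k=='bigsaw': return np.hypot(gx,gy)<27
    if k=='smallsaw': return np.hypot(gx,gy)<16
    if k=='plates': return (abs(gx)<50)&(abs(gy)<19)
    return ((abs(gx)<45)&(abs(gy+22)<4))|((abs(gx-41)<4)&(gy>-26)&(gy<29))
A0=dict(bigsaw=.7,smallsaw=5,plates=.3,angle=8.8)
def boardfit(p,k,f):
    g=cv2.GaussianBlur(p['image'],(0,0),.7).astype(np.float32).min(2); I=ink(k); W=(abs(gx)<58)&(abs(gy)<40)&~I; T=np.zeros(len(gx))
    # blue channel low on wood -> board is bright, ink and wood dark
    O=(abs(gx)>62)|(abs(gy)>44); S=np.where(W,1./W.sum(),0)-.6*np.where(I,1./I.sum(),0)-.4*np.where(O,1./O.sum(),0)
    def sc(q):
        a=np.radians(q[2]); X=np.stack([q[0]+gx*np.cos(a)-gy*np.sin(a),q[1]+gx*np.sin(a)+gy*np.cos(a),np.full(len(gx),5.)],-1)
        uv=proj(p,X).astype(np.float32)
        return -float((cv2.remap(g,uv[None,:,0],uv[None,:,1],1).ravel()*S).sum())
    x0=np.array([*B[k],A0[k]])
    r=minimize(sc,x0,method='Nelder-Mead',options=dict(initial_simplex=x0+np.array([[0,0,0],[5,0,0],[0,5,0],[0,0,4]]),xatol=.02,fatol=1e-3))
    return r.x.round(2),round(-r.fun,1)
E
python3 - <<'E'
from h import *
for n in ('wrist','top','scene'):
    p=cam(n)
    for k in B:
        if n=='wrist' and k!='angle': continue
        print(n,k,*boardfit(p,k,n))
E
```

```text
wrist angle [464.94 -93.89   8.76] 48.7
top bigsaw [381.07 302.07   0.69] 85.9
top smallsaw [656.92 149.02   4.94] 79.2
top plates [ 497.26 -434.09    1.1 ] 60.6
top angle [463.02 -72.72 -17.57] 35.4
scene bigsaw [382.88 303.02   0.68] 79.4
scene smallsaw [658.33 149.74   4.95] 75.4
scene plates [ 496.17 -432.46    0.57] 72.2
scene angle [466.54 -93.4    8.47] 43.4
```

Emit:
drive_tool([
  [[-1,-0.03,0.12,-0.01,-0.05],[-1,-0.06,0.24,-0.01,-0.1],[-1,-0.09,0.36,-0.01,-0.152],[-1,-0.101,0.429,0,-0.152],[-1,-0.101,0.429,0.03,-0.152],[-1,-0.101,0.429,0.08,-0.152],[-1,-0.101,0.429,0.1,-0.152],[-1,-0.101,0.429,0.1,-0.152]],
])

```text
t: 5.25
tool_pos: [479.7, -113.7, 36.8]
orientation: [-0.001, -0.076, 0.997, -0.0]
force: [-0.5, 0.0, -2.3]
opening: 0.083
grasp_force: 59.3
```

```bash
python3 - <<'E'
from h import *
go([481.9,-113.8,14],98.7)
p=cam('wrist'); C=wcloud(p); z0=arm.state()['tool_pos'][2]-8.7+40
m=(np.hypot(C[...,0]-472,C[...,1]+100)<90)&(abs(C[...,2]-z0)<5)&(p['depth']>0)
from br import fit
P=C[m]; r=fit(P,[469,-116,.15]); print(len(P),r.x[:2],np.degrees(r.x[2]),r.fun)
E
```

```text
t 5.25 pos [ 479.7 -113.7   36.8] yang 98.7 q6 -1.59 row [-0.0044 -0.0009  0.0456] yaw -0.0001 open 0.08345455565087534 59.2513382434845
6420 [ 465.97922793 -116.21488337] 8.515778638966626 11664.408422994198
```

Emit:
drive_tool([
  [[-1,-0.0044,-0.0009,0.01,0],[-1,-0.0044,-0.0009,0.02,0],[-1,-0.0044,-0.0009,0.03,0],[-1,-0.0044,-0.0009,0.038,0],[-1,-0.0044,-0.0009,0.042,0],[-1,-0.0044,-0.0009,0.0445,0],[-1,-0.0044,-0.0009,0.0455,0],[-1,-0.0044,-0.0009,0.0455,0]],
])

```text
t: 6.3
tool_pos: [482.8, -113.5, 15.1]
orientation: [0.0, -0.076, 0.997, 0.0]
force: [-0.2, 0.3, -2.1]
opening: 0.081
grasp_force: 59.3
```

```bash
python3 - <<'E'
from h import *
go([481.9,-113.8,14],98.7); print(arm.state()['force'])
p=cam('wrist'); save(p,'w3.png')
E
```

```text
t 6.3 pos [ 482.8 -113.5   15.1] yang 98.7 q6 -1.59 row [ 0.0019 -0.0003  0.0022] yaw -0.0 open 0.08111994513225548 59.282387495040894
[-0.17666165  0.32185512 -2.06190625]
```

View pics/w3.png

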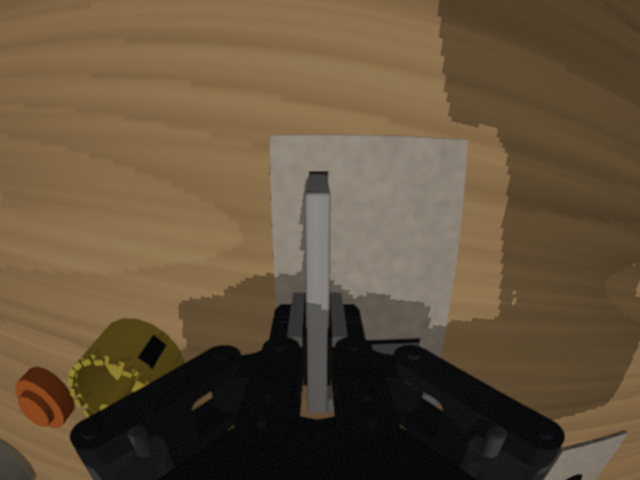

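The bracket stands over its L. A thin black sliver shows at the near end (318,174), so I'll shift it 1 mm back, set it down and release.

Emit:
drive_tool([
  [[-1,0.002,0,0.002,0],[-1,0.002,0,0.0025,0],[-1,0.002,0,0.003,0],[-1,0.002,0,0.003,0],[0.3,0.002,0,0.003,0],[0.3,0.002,0,0.003,0],[0.3,0.002,0,0.003,0],[0.3,0.002,0,0.003,0]],
])

```text
t: 7.35
tool_pos: [481.9, -113.7, 13.6]
orientation: [0.0, -0.076, 0.997, 0.0]
force: [-0.0, -0.3, -0.5]
opening: 0.648
grasp_force: 0.0
```

Emit:
drive_tool([
  [[0.3,0,0,-0.04,0],[0.3,0,0,-0.1,0],[0.3,0,0,-0.2,0],[0.3,0,0,-0.3,0],[0.3,0,0,-0.33,0],[0.3,0.02,0,-0.33,0],[0.3,0.1,0,-0.33,0],[0.3,0.1,0,-0.33,0]],
])

```text
t: 8.35
tool_pos: [428.6, -121.6, 176.8]
orientation: [-0.002, -0.075, 0.997, 0.0]
force: [0.1, -0.1, -0.3]
opening: 0.652
grasp_force: 0.0
```

```bash
cat > chk.py <<'E'
from h import *
from br import fit
p=cam('wrist'); save(p,'w4.png'); C=wcloud(p)
m=(np.hypot(C[...,0]-472,C[...,1]+100)<90)&(abs(C[...,2]-42)<8)&(p['depth']>0)
P=C[m]; r=fit(P,[469,-116,.15]); a=r.x[2]; print(len(P),r.x[:2],np.degrees(a),r.fun)
b=boardfit(p,'angle','wrist'); print(b)
E
python3 chk.py; python3 -c "
from h import *
go([640,-166,150],100)"
```

```text
1780 [ 467.88015559 -116.06612007] 8.464375851515848 4.720584557286218
(array([468.79, -91.18,   8.96]), np.float64(23.2))
t 8.4 pos [ 430.3 -121.5  177.3] yang 98.7 q6 -1.59 row [-0.4014 -0.1513  0.0536] yaw -0.0074 open 0.6541311672182635 0.0
```

View pics/w4.png

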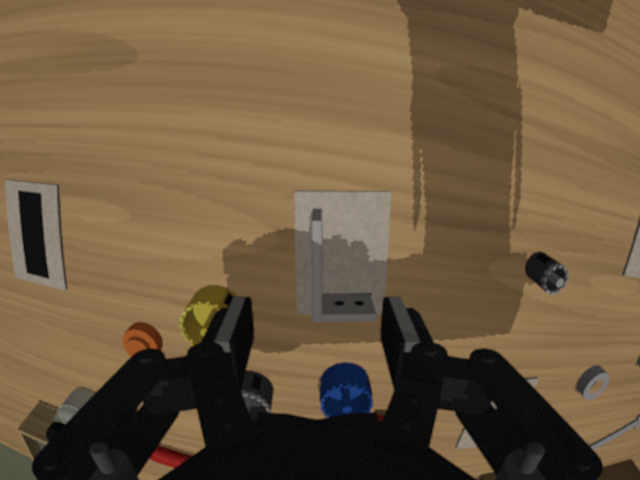

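The bracket is upright on its L, at (340,270), and measures within 0.5 mm of home. Next is the dark large saw at (257,390), left of the blue one.

Emit:
drive_tool([
  [[1,-0.1,-0.04,0.0,-0.057],[1,-0.2,-0.08,0.0,-0.114],[1,-0.3,-0.12,0,-0.171],[1,-0.4014,-0.1513,0.02,-0.228],[1,-0.4014,-0.1513,0.05,-0.285],[1,-0.4014,-0.1513,0.05,-0.285],[1,-0.4014,-0.1513,0.05,-0.285],[1,-0.4014,-0.1513,0.05,-0.285]],
], force=60)

```text
t: 9.4
tool_pos: [642.3, -165.6, 154.6]
orientation: [0.001, -0.499, 0.867, -0.0]
force: [-0.3, -1.0, 0.0]
opening: 1.001
grasp_force: 0.0
```

```bash
cat > circ.py <<'E'
from h import *
def circ(o,r,zb=0):
    p=cam('wrist'); save(p,'wc.png'); C=wcloud(p); d=np.hypot(C[...,0]-o[0],C[...,1]-o[1])
    m=(d<r+12)&(abs(C[...,2]-zb-38)<4)&(p['depth']>0); P=C[m][:,:2]
    from scipy.optimize import least_squares
    f=lambda q:np.maximum(np.hypot(*(P-q[:2]).T)-r,0)
    # rim: outer points only; fit circle of known radius to hull
    H=cv2.convexHull(P.astype(np.float32))[:,0]
    q=least_squares(lambda q:np.hypot(*(H-q).T)-r,o,loss='soft_l1').x
    print('n',len(P),'mec',cv2.minEnclosingCircle(P.astype(np.float32)),'fit',q.round(1)); return q,p
E
python3 - <<'E'
from circ import *
q,p=circ((640,-166),27); save(p,'w5.png'); go([q[0],q[1],6],150)
E
```

```text
n 1126 mec ((639.6004638671875, -166.20175170898438), 27.561878204345703) fit [ 639.9 -166.4]
t 9.45 pos [ 642.3 -165.6  154.7] yang 149.9 q6 -0.57 row [0.004  0.0038 0.2973] yaw -0.0005 open 0.9986239437192043 0.0
```

View pics/w5.png

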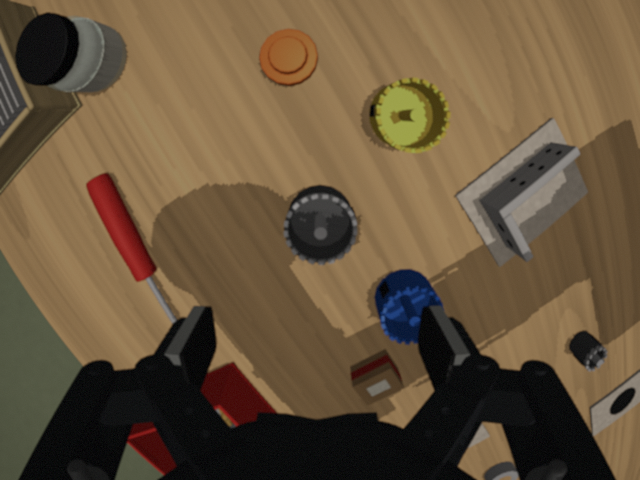

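The dark saw at (320,225) is clear of the blue one (408,305) and the yellow one (405,115), and all three cameras agree on its position. Descending to grip it.

Emit:
drive_tool([
  [[1,0.004,0.0038,0.08,0],[1,0.004,0.0038,0.16,0],[1,0.004,0.0038,0.22,0],[1,0.004,0.0038,0.27,0],[1,0.004,0.0038,0.294,0],[1,0.004,0.0038,0.294,0],[-1,0.004,0.0038,0.294,0],[-1,0.004,0.0038,0.294,0]],
], force=60)

```text
t: 10.45
tool_pos: [640.5, -166.5, 8.1]
orientation: [0.001, -0.5, 0.866, -0.001]
force: [-5.9, 1.3, 12.6]
opening: 0.616
grasp_force: 62.0
```

Emit:
drive_tool([
  [[-1,0,0,0,0],[-1,0,0,0,0],[-1,0,0,0,0],[-1,0,0,-0.03,0],[-1,0,0,-0.08,0],[-1,0,0,-0.15,0],[-1,0,0,-0.2,0],[-1,0,0,-0.2,0]],
])

```text
t: 11.45
tool_pos: [641.0, -166.5, 109.8]
orientation: [0.002, -0.5, 0.866, -0.001]
force: [-0.1, 0.1, -2.5]
opening: 0.613
grasp_force: 63.2
```

```bash
python3 - <<'E'
from h import *
go([382,302.6,120],150); p=cam('wrist'); print(arm.state()['force'])
for k in B: print(k,*boardfit(p,k,'w'))
E
```

```text
t 11.45 pos [ 641.  -166.5  109.8] yang 150.0 q6 -0.56 row [-0.5537  0.9176 -0.0231] yaw 0.0 open 0.613109503002429 63.154799938201904
[-0.75616185 -0.06358683 -2.60480526]
bigsaw [ 3.7978e+02  3.0087e+02 -7.0000e-02] 36.6
smallsaw [660.43 137.91 -10.63] 29.5
plates [ 4.98e+02 -4.37e+02  3.00e-01] 0.0
angle [464.92 -93.44   9.38] 34.7
```

Emit:
drive_tool([
  [[-1,-0.06,0.11,-0.02,0],[-1,-0.12,0.22,-0.02,0],[-1,-0.18,0.33,-0.02,0],[-1,-0.25,0.44,-0.02,0],[-1,-0.32,0.55,-0.02,0],[-1,-0.39,0.66,-0.02,0],[-1,-0.46,0.78,-0.02,0],[-1,-0.52,0.86,-0.02,0]],
])

```text
t: 12.5
tool_pos: [396.8, 271.2, 115.9]
orientation: [-0.001, -0.5, 0.866, -0.0]
force: [1.3, 0.7, -1.5]
opening: 0.615
grasp_force: 63.5
```

```bash
python3 - <<'E'
from h import *
go([382.5,302.5,50],150); p=cam('wrist')
print(*boardfit(p,'bigsaw','w'))
E
```

```text
t 12.5 pos [396.8 271.2 115.9] yang 150.0 q6 -1.53 row [-0.0401  0.056   0.1317] yaw -0.0001 open 0.6151229788924105 63.459473848342896
[381.49 301.8   -0.76] 43.9
```

Emit:
drive_tool([
  [[-1,-0.02,0.028,0.03,0],[-1,-0.04,0.056,0.08,0],[-1,-0.04,0.056,0.13,0],[-1,-0.04,0.056,0.165,0],[-1,-0.04,0.056,0.175,0],[-1,-0.04,0.056,0.175,0],[-1,-0.04,0.056,0.175,0],[-1,-0.04,0.056,0.175,0]],
])

```text
t: 13.55
tool_pos: [384.8, 302.0, 29.7]
orientation: [0.001, -0.5, 0.866, 0.0]
force: [0.2, -0.6, -1.0]
opening: 0.616
grasp_force: 63.7
```

```bash
python3 - <<'E'
from h import *
go([382.4,302.3,13.1],150); p=cam('wrist'); save(p,'w6.png')
E
```

```text
t 13.55 pos [384.8 302.   29.7] yang 150.0 q6 -1.59 row [0.0018 0.0044 0.0331] yaw -0.0001 open 0.6159080422062629 63.731117248535156
```

Emit:
drive_tool([
  [[-1,0.0015,0.003,0.01,0],[-1,0.0015,0.003,0.02,0],[-1,0.0015,0.003,0.027,0],[-1,0.0015,0.003,0.03,0],[-1,0.0015,0.003,0.031,0],[-1,0.0015,0.003,0.031,0],[-1,0.0015,0.003,0.031,0],[-1,0.0015,0.003,0.031,0]],
])

```text
t: 14.6
tool_pos: [382.8, 301.8, 13.6]
orientation: [0.0, -0.5, 0.866, 0.0]
force: [-0.1, -0.3, -2.0]
opening: 0.618
grasp_force: 63.7
```

```bash
python3 - <<'E'
from h import *
go([382.4,302.3,13.1],150); p=cam('wrist'); go([382.4,302.3,13.1],150); save(p,'w6.png'); print(arm.state()['force'])
E
```

```text
t 14.6 pos [382.8 301.8  13.6] yang 150.0 q6 -1.6 row [-0.0004  0.0012  0.0011] yaw -0.0 open 0.6175056709881339 63.7315034866333
t 14.65 pos [382.8 301.9  13.6] yang 150.0 q6 -1.6 row [-0.0004  0.0012  0.0011] yaw -0.0 open 0.6144112572414573 63.730716705322266
[-0.55770876 -0.20648575 -2.66583311]
```

View pics/w6.png

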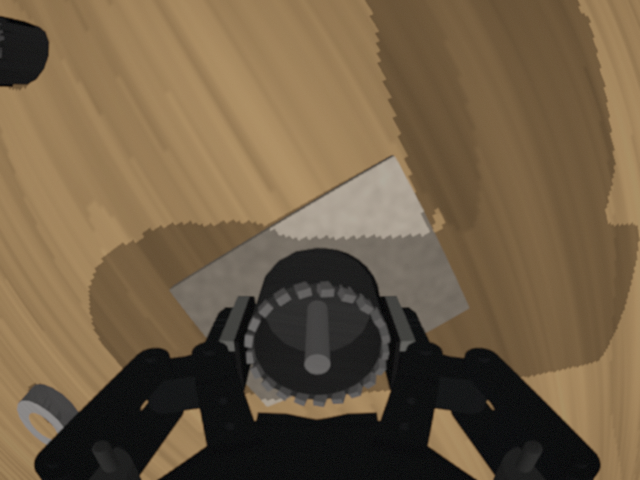

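The saw covers its disc, with no black showing around its base at (320,270). Setting it down.

Emit:
drive_tool([
  [[-1,0,0.001,0.001,0],[-1,0,0.001,0.0015,0],[-1,0,0.001,0.0015,0],[1,0,0.001,0.0015,0],[1,0,0.001,0.0015,0],[1,0,0.001,0.0015,0],[1,0,0.001,0.0015,0],[1,0,0.001,0.0015,0]],
])

```text
t: 15.65
tool_pos: [382.4, 302.1, 12.8]
orientation: [-0.0, -0.5, 0.866, -0.0]
force: [-0.1, -0.4, 0.8]
opening: 1.0
grasp_force: 0.0
```

Emit:
drive_tool([
  [[1,0,0,-0.04,0],[1,0,0,-0.1,0],[1,0,0,-0.2,0],[1,0,0,-0.27,0],[1,0,0,-0.27,0],[1,0,0,-0.27,0],[1,0,0,-0.27,0],[1,0,0,-0.27,0]],
])

```text
t: 16.65
tool_pos: [382.1, 301.6, 146.8]
orientation: [-0.001, -0.5, 0.866, -0.0]
force: [0.0, 0.1, -0.2]
opening: 0.999
grasp_force: 0.0
```

```bash
python3 - <<'E'
from circ import *
q,p=circ((382,302.4),27,5); print(*boardfit(p,'bigsaw','w')); go([447.6,115.5,140],110)
E
```

```text
n 1242 mec ((382.88238525390625, 301.47222900390625), 27.370351791381836) fit [382.7 301.6]
[382.28 302.59   2.63] 39.2
t 16.7 pos [382.2 301.7 147. ] yang 150.0 q6 -1.6 row [ 0.2571 -0.2996  0.0145] yaw 0.2222 open 1.0026693701813896 0.0
```

Large saw placed, within about 1 mm. Next is the small saw.

Emit:
drive_tool([
  [[1,0.07,-0.08,0.01,0],[1,0.15,-0.17,0.01,0],[1,0.22,-0.25,0.014,0],[1,0.257,-0.3,0.014,0],[1,0.257,-0.3,0.014,0],[1,0.257,-0.3,0.014,0],[1,0.257,-0.3,0.014,0],[1,0.257,-0.3,0.014,0]],
])

```text
t: 17.7
tool_pos: [447.8, 116.5, 140.8]
orientation: [-0.0, -0.501, 0.866, 0.0]
force: [0.1, 0.2, 0.3]
opening: 1.003
grasp_force: 0.0
```

```bash
python3 - <<'E'
from circ import *
q,p=circ((447.6,115.5),16); go([q[0],q[1],8],150)
E
```

```text
n 703 mec ((447.3477783203125, 115.93534851074219), 16.45069122314453) fit [447.3 115.9]
t 17.75 pos [447.8 116.4 140.8] yang 150.1 q6 -1.2 row [0.0014 0.0003 0.2656] yaw 0.0003 open 1.0014135670515703 0.0
```

Emit:
drive_tool([
  [[1,0.001,0.0003,0.08,0],[1,0.001,0.0003,0.16,0],[1,0.001,0.0003,0.22,0],[1,0.001,0.0003,0.25,0],[1,0.001,0.0003,0.265,0],[1,0.001,0.0003,0.265,0],[-1,0.001,0.0003,0.265,0],[-1,0.001,0.0003,0.265,0]],
], force=50)

```text
t: 18.75
tool_pos: [448.0, 115.7, 9.0]
orientation: [0.001, -0.5, 0.866, 0.0]
force: [0.5, 0.9, -0.8]
opening: 0.604
grasp_force: 0.0
```

Emit:
drive_tool([
  [[-1,0,0,0,0],[-1,0,0,0,0],[-1,0,0,0,0],[-1,0,0,0,0],[-1,0,0,-0.05,0],[-1,0,0,-0.12,0],[-1,0,0,-0.18,0],[-1,0,0,-0.18,0]],
])

```text
t: 19.75
tool_pos: [448.9, 116.3, 100.6]
orientation: [0.003, -0.5, 0.866, 0.0]
force: [0.6, 0.2, -0.3]
opening: 0.36
grasp_force: 49.6
```

```bash
python3 - <<'E'
from h import *
go([657.6,149.4,50],150)
E
```

```text
t 19.75 pos [448.9 116.3 100.6] yang 150.0 q6 -1.2 row [-0.2655 -0.3282  0.1031] yaw 0.0 open 0.3595963371862562 49.64405179023743
```

Emit:
drive_tool([
  [[-1,-0.06,-0.08,0,0],[-1,-0.12,-0.16,0,0],[-1,-0.18,-0.24,0,0],[-1,-0.25,-0.31,0.01,0],[-1,-0.265,-0.328,0.05,0],[-1,-0.265,-0.328,0.1,0],[-1,-0.265,-0.328,0.13,0],[-1,-0.265,-0.328,0.13,0]],
])

```text
t: 20.75
tool_pos: [654.4, 147.5, 31.5]
orientation: [-0.002, -0.5, 0.866, 0.0]
force: [-0.0, 0.4, -1.6]
opening: 0.363
grasp_force: 50.0
```

```bash
python3 - <<'E'
from h import *
go([657.7,149.4,13.5],150); p=cam('wrist'); print(*boardfit(p,'smallsaw','w')); go([657.7,149.4,13.5],150)
E
```

```text
t 20.75 pos [654.4 147.5  31.5] yang 150.0 q6 -1.04 row [-0.0067 -0.004   0.0359] yaw -0.0 open 0.36298803935992785 49.97125267982483
[656.15 149.46   6.45] 45.6
t 20.8 pos [655.3 147.9  32.9] yang 150.0 q6 -1.04 row [-0.005  -0.0027  0.0388] yaw 0.0001 open 0.3615848368991748 49.97197508811951
```

Emit:
drive_tool([
  [[-1,-0.002,-0.001,0.005,0],[-1,-0.002,-0.001,0.012,0],[-1,-0.002,-0.001,0.02,0],[-1,-0.002,-0.001,0.028,0],[-1,-0.002,-0.001,0.033,0],[-1,-0.002,-0.001,0.035,0],[-1,-0.002,-0.001,0.035,0],[-1,-0.002,-0.001,0.035,0]],
])

```text
t: 21.8
tool_pos: [656.9, 148.8, 15.9]
orientation: [0.0, -0.5, 0.866, -0.0]
force: [-0.4, -0.5, -1.8]
opening: 0.362
grasp_force: 50.0
```

```bash
python3 - <<'E'
from h import *
p=cam('wrist'); go([657.5,149.4,13.3],150); print(arm.state()['force']); save(p,'w7.png')
E
```

```text
t 21.85 pos [656.9 148.8  15.9] yang 150.0 q6 -1.04 row [-0.0016 -0.0004  0.0053] yaw -0.0 open 0.35784085170779506 49.971447587013245
[-0.48836364 -0.98630388 -1.47597703]
```

View pics/w7.png

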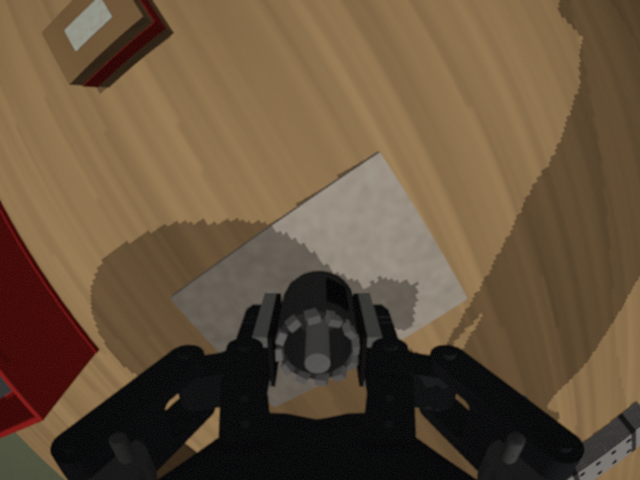

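The small saw sits over its disc at (318,290), centred on the board. Setting it down.

Emit:
drive_tool([
  [[-1,-0.001,0,0.002,0],[-1,-0.001,0,0.004,0],[-1,-0.001,0,0.0048,0],[-1,-0.001,0,0.0052,0],[1,-0.001,0,0.0052,0],[1,-0.001,0,0.0052,0],[1,-0.001,0,0.0052,0],[1,-0.001,0,0.0052,0]],
])

```text
t: 22.85
tool_pos: [657.1, 149.1, 13.1]
orientation: [-0.0, -0.5, 0.866, -0.0]
force: [-0.4, -0.1, -0.3]
opening: 1.006
grasp_force: 0.0
```

Emit:
drive_tool([
  [[1,0,0,-0.04,0],[1,0,0,-0.1,0],[1,0,0,-0.2,0],[1,0,0,-0.27,0],[1,0,0,-0.27,0],[1,0,0,-0.27,0],[1,0,0,-0.27,0],[1,0,0,-0.27,0]],
])

```text
t: 23.85
tool_pos: [656.7, 149.0, 147.1]
orientation: [-0.001, -0.5, 0.866, 0.0]
force: [-1.0, 0.2, 0.0]
opening: 1.001
grasp_force: 0.0
```

```bash
python3 - <<'E'
from circ import *
q,p=circ((657.5,149.4),16,5); print(*boardfit(p,'smallsaw','w')); go([528,409.6,140],95)
E
```

```text
n 674 mec ((657.850341796875, 149.3391571044922), 16.480194091796875) fit [657.8 149.1]
[657.32 149.92   4.75] 47.5
t 23.9 pos [656.8 149.1 147.2] yang 150.0 q6 -1.04 row [-0.3225  0.4836  0.0144] yaw 0.3055 open 1.0045089773232552 0.0
```

Small saw placed, within 1 mm. Now the plates.

Emit:
drive_tool([
  [[1,-0.07,0.1,0,0.055],[1,-0.14,0.2,0,0.11],[1,-0.2,0.3,0,0.165],[1,-0.27,0.4,0.01,0.22],[1,-0.3225,0.4836,0.014,0.275],[1,-0.3225,0.4836,0.014,0.3055],[1,-0.3225,0.4836,0.014,0.3055],[1,-0.3225,0.4836,0.014,0.3055]],
])

```text
t: 24.9
tool_pos: [528.5, 409.3, 141.0]
orientation: [-0.0, -0.044, 0.999, -0.0]
force: [-0.2, 0.2, 0.5]
opening: 0.997
grasp_force: 0.0
```

```bash
cat > pl.py <<'E'
from h import *
def plates(o,zb,a):
    p=cam('wrist'); C=wcloud(p)
    m=(np.hypot(C[...,0]-o[0],C[...,1]-o[1])<75)&(abs(C[...,2]-zb-24)<6)&(p['depth']>0); P=C[m][:,:2]
    a=np.radians(a)
    def sd(q):
        c,s=np.cos(q[2]),np.sin(q[2]); d=P-q[:2]; x=d@[c,s]; y=d@[-s,c]
        return np.sum(np.minimum(np.hypot(np.maximum(abs(x)-50,0),np.maximum(abs(y)-19,0))**2,25))
    r=minimize(sd,[*o,a],method='Nelder-Mead',options=dict(xatol=.01,maxiter=2000,initial_simplex=[[*o,a],[o[0]+4,o[1],a],[o[0],o[1]+4,a],[*o,a+.05]]))
    print(len(P),rect(P),r.x[:2].round(1),np.degrees(r.x[2]).round(1),r.fun.round(1)); return p
E
python3 - <<'E'
from pl import *
p=plates((528,409.6),0,5); save(p,'w8.png'); go([528,409.5,5],95)
E
```

```text
6834 (array([527.7, 410.2]), 100.7, 38.6, 5.5) [527.5 410.2] 5.4 3.2
t 24.95 pos [528.7 409.1 141.1] yang 95.1 q6 -2.43 row [0.0012 0.001  0.2722] yaw 0.0003 open 1.0001864875540372 0.0
```

View pics/w8.png

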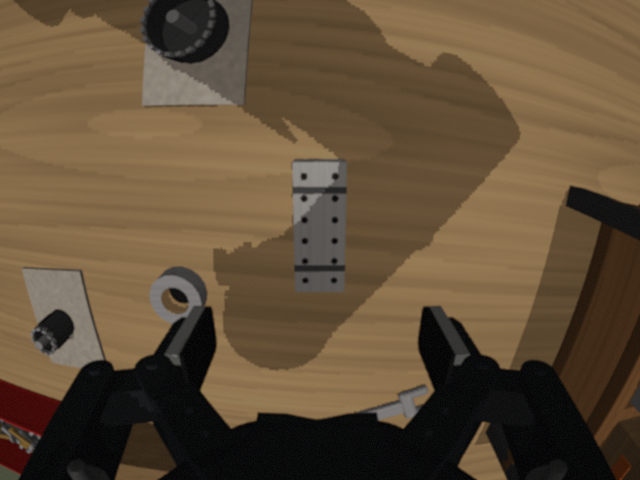

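The plates lie at (320,225) between the fingers, with the ring (178,292) clear to the left. Gripping low, since the stack is only 24 mm tall.

Emit:
drive_tool([
  [[1,0.001,0.0015,0.08,-0.001],[1,0.001,0.0015,0.16,-0.001],[1,0.001,0.0015,0.23,-0.001],[1,0.001,0.0015,0.265,-0.001],[1,0.001,0.0015,0.275,-0.001],[1,0.001,0.0015,0.276,-0.001],[-1,0.001,0.0015,0.276,-0.001],[-1,0.001,0.0015,0.276,-0.001]],
], force=90)

```text
t: 25.95
tool_pos: [528.1, 411.0, 4.3]
orientation: [0.001, -0.045, 0.999, 0.001]
force: [-0.5, 0.3, -0.2]
opening: 0.606
grasp_force: 0.0
```

Emit:
drive_tool([
  [[-1,0,0,0,0],[-1,0,0,0,0],[-1,0,0,0,0],[-1,0,0,-0.02,0],[-1,0,0,-0.06,0],[-1,0,0,-0.12,0],[-1,0,0,-0.2,0],[-1,0,0,-0.2,0]],
])

```text
t: 26.95
tool_pos: [529.2, 412.0, 107.2]
orientation: [0.002, -0.045, 0.999, 0.002]
force: [0.3, -0.1, -3.3]
opening: 0.419
grasp_force: 90.7
```

```bash
python3 - <<'E'
from h import *
go([496.6,-433,60],90.4); p=cam('wrist'); save(p,'w9.png'); print(arm.state()['force'])
E
```

```text
t 26.95 pos [529.2 412.  107.2] yang 95.2 q6 -2.43 row [ 0.2188 -1.6774  0.0864] yaw 0.0267 open 0.4189631511436487 90.74158787727356
[ 0.15866868 -0.07939889 -4.14460193]
```

View pics/w9.png

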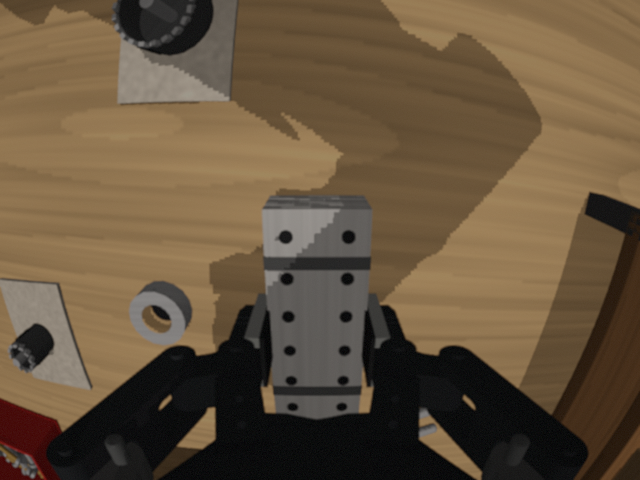

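The plates are held level at (317,310). Carrying them across to their board.

Emit:
drive_tool([
  [[-1,0.015,-0.11,-0.02,0],[-1,0.03,-0.22,-0.02,0],[-1,0.045,-0.33,-0.02,0.005],[-1,0.06,-0.44,-0.02,0.01],[-1,0.075,-0.55,-0.02,0.015],[-1,0.09,-0.66,-0.02,0.02],[-1,0.105,-0.78,-0.02,0.025],[-1,0.12,-0.9,-0.02,0.0267]],
])

```text
t: 28.0
tool_pos: [507.3, -45.0, 112.2]
orientation: [-0.001, -0.003, 1.0, -0.0]
force: [1.4, 0.7, -2.2]
opening: 0.429
grasp_force: 90.9
```

```bash
python3 - <<'E'
from h import *
go([496.6,-433,60],90.4)
E
```

```text
t 28.0 pos [507.3 -45.  112.2] yang 90.4 q6 -1.86 row [ 0.0263 -0.7758  0.1046] yaw -0.0001 open 0.42906620033408094 90.9243893623352
```

Emit:
drive_tool([
  [[-1,0.003,-0.1,0,0],[-1,0.007,-0.2,0,0],[-1,0.01,-0.32,0,0],[-1,0.014,-0.44,0,0],[-1,0.018,-0.56,0,0],[-1,0.022,-0.68,0.01,0],[-1,0.026,-0.776,0.04,0],[-1,0.026,-0.776,0.06,0]],
])

```text
t: 29.0
tool_pos: [496.1, -433.7, 80.1]
orientation: [-0.002, -0.001, 1.0, 0.001]
force: [-0.6, 0.4, -3.4]
opening: 0.422
grasp_force: 91.1
```

Emit:
drive_tool([
  [[-1,0,0,0,0],[-1,0,0,0,0],[-1,0,0,0,0],[-1,0,0,0,0],[-1,0,0,0,0],[-1,0,0,0,0],[-1,0,0,0,0],[-1,0,0,0,0]],
])

```text
t: 30.0
tool_pos: [498.2, -431.2, 83.2]
orientation: [-0.0, -0.003, 1.0, 0.0]
force: [-0.0, 1.0, -3.2]
opening: 0.433
grasp_force: 91.1
```

```bash
python3 - <<'E'
from h import *
p=cam('wrist'); print(*boardfit(p,'plates','w')); go([496.6,-433,9],90.4)
p=cam('top'); print(*boardfit(p,'plates','w'))
p=cam('scene'); print(*boardfit(p,'plates','w'))
E
```

```text
[ 493.01 -434.63   -2.21] 22.5
t 30.05 pos [ 498.2 -431.3   83.2] yang 90.4 q6 -1.15 row [ 0.0032 -0.0035  0.1483] yaw -0.0001 open 0.4240680341174769 91.1425244808197
[ 507.95 -454.94    7.46] 0.4
[ 495.98 -432.6     1.01] 62.9
```

Emit:
drive_tool([
  [[-1,0.005,-0.0034,0.03,0],[-1,0.005,-0.0034,0.06,0],[-1,0.005,-0.0034,0.09,0],[-1,0.005,-0.0034,0.115,0],[-1,0.005,-0.0034,0.13,0],[-1,0.005,-0.0034,0.138,0],[-1,0.005,-0.0034,0.14,0],[-1,0.005,-0.0034,0.14,0]],
])

```text
t: 31.15
tool_pos: [496.0, -433.1, 13.6]
orientation: [0.0, -0.003, 1.0, -0.0]
force: [-1.4, 0.6, -3.2]
opening: 0.422
grasp_force: 91.2
```

```bash
python3 - <<'E'
from h import *
p=cam('wrist'); go([495.5,-433,8.5],90.5); print(arm.state()['force']); save(p,'w10.png')
E
```

```text
t 31.2 pos [ 496.1 -433.1   13.7] yang 90.4 q6 -1.14 row [0.0012 0.0002 0.0104] yaw -0.0006 open 0.42305966608192624 91.24954462051392
[ 0.61351509  0.42318641 -2.79978308]
```

View pics/w10.png

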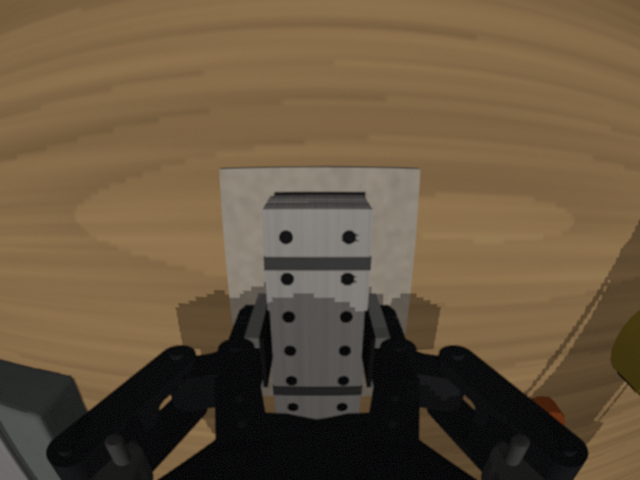

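The plates are centred on their board and square to it. A thin black line at (320,193) remains because they are still about 5 mm up and 0.5 mm off. Lowering and releasing.

Emit:
drive_tool([
  [[-1,0.001,0,0.004,0],[-1,0.001,0,0.007,0],[-1,0.001,0,0.009,0],[-1,0.001,0,0.01,0],[-1,0.001,0,0.01,0],[1,0.001,0,0.01,0],[1,0.001,0,0.01,0],[1,0.001,0,0.01,0]],
])

```text
t: 32.2
tool_pos: [495.4, -433.0, 8.2]
orientation: [0.0, -0.003, 1.0, -0.0]
force: [-0.2, -0.4, 0.1]
opening: 0.995
grasp_force: 0.0
```

Emit:
drive_tool([
  [[1,0,0,0,0],[1,0,0,0,0],[1,0,0,-0.04,0],[1,0,0,-0.1,0],[1,0,0,-0.2,0],[1,0,0,-0.27,0],[1,0,0,-0.27,0],[1,0,0,-0.27,0]],
])

```text
t: 33.2
tool_pos: [494.9, -432.7, 142.8]
orientation: [-0.0, -0.003, 1.0, 0.0]
force: [-0.0, -0.7, 0.1]
opening: 1.002
grasp_force: 0.0
```

```bash
python3 - <<'E'
from pl import *
p=plates((495.5,-433),5,.5); save(p,'w11.png'); go([496,-433,9],90.4)
print(*boardfit(p,'plates','w'))
i=p['image']; 
q=cam('top'); w=cam('scene'); save(w,'s1.png')
E
```

```text
6827 (array([ 494.8, -433.4]), 100.2, 38.7, 0.5) [ 494.8 -433.5] 0.5 2.3
t 33.25 pos [ 494.7 -432.5  142.2] yang 90.4 q6 -1.14 row [-0.003  -0.0013  0.2663] yaw -0.0002 open 0.9969562501925766 0.0
[ 4.9463e+02 -4.3441e+02 -1.0000e-01] 20.0
```

View pics/w11.png

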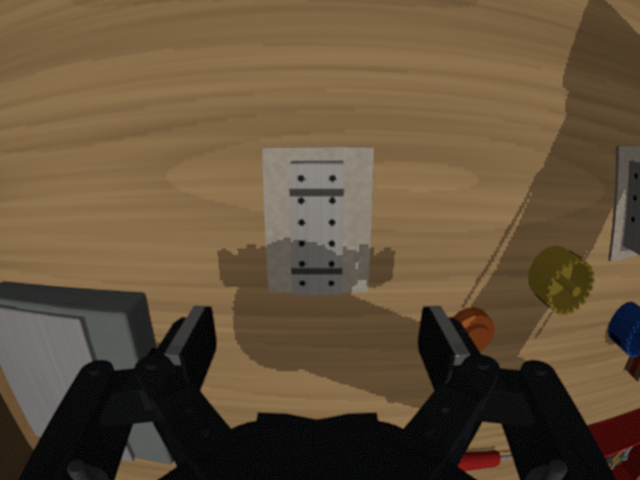

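View pics/s1.png

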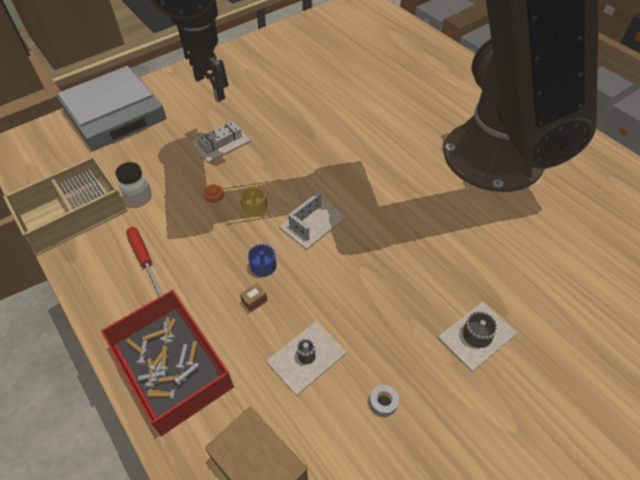

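All four stand on their boards. A thin ink line shows at the near end of the plates (317,161), so I'll measure it before handing in.

```bash
python3 - <<'E'
from h import *
p=cam('wrist'); g=p['image'].min(2)
xs=np.arange(430,442,.001)
for x in np.arange(431,452,.75):
    X=np.stack([np.full(21,x),np.linspace(-440,-426,21),np.full(21,5.)],-1); uv=proj(p,X).astype(np.float32)
    print(x,round(float(cv2.remap(g,uv[None,:,0],uv[None,:,1],1).mean())),end=' | ')
E
```

```text
431.0 71 | 431.75 70 | 432.5 69 | 433.25 68 | 434.0 69 | 434.75 83 | 435.5 103 | 436.25 117 | 437.0 120 | 437.75 121 | 438.5 121 | 439.25 120 | 440.0 120 | 440.75 120 | 441.5 120 | 442.25 120 | 443.0 121 | 443.75 117 | 444.5 103 | 445.25 84 | 446.0 72 | 446.75 75 | 447.5 93 | 448.25 114 | 449.0 127 | 449.75 131 | 450.5 132 | 451.25 131 |
```

The ink runs from x≈445 and the plates start at about 447, so they are about 2 mm too far along +x. I'll regrip and shift them 2 mm.

Emit:
drive_tool([
  [[1,0,0,0.08,0],[1,0,0,0.16,0],[1,0,0,0.22,0],[1,0,0,0.255,0],[1,0,0,0.268,0],[1,0,0,0.268,0],[-1,0,0,0.268,0],[-1,0,0,0.268,0]],
], force=70)

```text
t: 34.4
tool_pos: [495.9, -433.2, 10.3]
orientation: [0.001, -0.003, 1.0, -0.0]
force: [-0.6, 0.7, 1.2]
opening: 0.604
grasp_force: 0.0
```

Emit:
drive_tool([
  [[-1,0,0,0,0],[-1,0,0,0,0],[-1,0,0,0,0],[-1,0,0,-0.008,0],[-1,0,0,-0.008,0],[-1,0,0,-0.008,0],[-1,0,0,-0.008,0],[-1,0,0,-0.008,0]],
])

```text
t: 35.4
tool_pos: [495.1, -432.9, 13.0]
orientation: [-0.0, -0.003, 1.0, 0.0]
force: [0.1, -0.1, -3.3]
opening: 0.428
grasp_force: 71.3
```

Emit:
drive_tool([
  [[-1,0.004,0,0,0],[-1,0.004,0,0,0],[-1,0.004,0,0,0],[-1,0.004,0,0.004,0],[-1,0.004,0,0.007,0],[-1,0.004,0,0.008,0],[-1,0.004,0,0.008,0],[-1,0.004,0,0.008,0]],
])

```text
t: 36.4
tool_pos: [493.3, -432.9, 10.3]
orientation: [0.0, -0.003, 1.0, -0.0]
force: [-3.2, 3.0, 6.5]
opening: 0.43
grasp_force: 72.5
```

Emit:
drive_tool([
  [[-1,0,0,0,0],[1,0,0,0,0],[1,0,0,0,0],[1,0,0,0,0],[1,0,0,0,0],[1,0,0,-0.05,0],[1,0,0,-0.15,0],[1,0,0,-0.27,0]],
])

```text
t: 37.4
tool_pos: [492.5, -432.5, 144.4]
orientation: [-0.001, -0.003, 1.0, 0.001]
force: [1.2, -0.4, -0.1]
opening: 1.003
grasp_force: 0.0
```

Emit:
drive_tool([
  [[1,0,0,-0.03,0],[1,0,0,-0.03,0],[1,0,0,-0.03,0],[1,0,0,-0.03,0],[1,0,0,-0.03,0],[1,0,0,-0.03,0],[1,0,0,-0.03,0],[1,0,0,-0.03,0]],
])

```text
t: 38.4
tool_pos: [493.3, -432.9, 159.2]
orientation: [0.0, -0.003, 1.0, 0.0]
force: [-0.5, -0.2, -0.2]
opening: 1.0
grasp_force: 0.0
```

```bash
python3 - <<'E'
from pl import *
p=plates((495,-433),5,.5); g=p['image'].min(2)
for x in np.arange(431,452,.75):
    X=np.stack([np.full(21,x),np.linspace(-440,-426,21),np.full(21,5.)],-1); uv=proj(p,X).astype(np.float32)
    print(x,round(float(cv2.remap(g,uv[None,:,0],uv[None,:,1],1).mean())),end=' | ')
print()
for n in ('top','scene'):
    q=cam(n); 
    if n=='top': C=cloud(q)
s=arm.state(); print(s['t'],s['tool_pos'],s['opening'],s['grasp_force'])
E
```

```text
6218 (array([ 492.9, -433.3]), 100.5, 39.0, 0.5) [ 492.8 -433.5] 0.5 3.2
431.0 71 | 431.75 69 | 432.5 69 | 433.25 67 | 434.0 70 | 434.75 83 | 435.5 103 | 436.25 117 | 437.0 121 | 437.75 120 | 438.5 120 | 439.25 120 | 440.0 120 | 440.75 121 | 441.5 121 | 442.25 113 | 443.0 91 | 443.75 73 | 444.5 80 | 445.25 100 | 446.0 118 | 446.75 128 | 447.5 132 | 448.25 132 | 449.0 132 | 449.75 132 | 450.5 131 | 451.25 131 | 
38.55 [ 493.30069578 -432.93084395  159.28164565] 1.0028117901092033 0.0
```

The dark line moved with the plates, so it is their own lower edge and not ink; the earlier placing was right. I'll shift them back 2 mm.

Emit:
drive_tool([
  [[1,0,0,0.08,0],[1,0,0,0.16,0],[1,0,0,0.24,0],[1,0,0,0.285,0],[1,0,0,0.3,0],[1,0,0,0.3,0],[-1,0,0,0.3,0],[-1,0,0,0.3,0]],
], force=70)

```text
t: 39.55
tool_pos: [493.9, -433.3, 10.4]
orientation: [0.001, -0.003, 1.0, -0.0]
force: [0.2, -0.2, 0.4]
opening: 0.608
grasp_force: 0.0
```

Emit:
drive_tool([
  [[-1,0,0,0,0],[-1,0,0,0,0],[-1,0,0,0,0],[-1,0,0,-0.008,0],[-1,0,0,-0.008,0],[-1,0,0,-0.008,0],[-1,0,0,-0.008,0],[-1,0,0,-0.008,0]],
])

```text
t: 40.55
tool_pos: [493.2, -432.9, 13.0]
orientation: [-0.0, -0.003, 1.0, 0.0]
force: [0.5, -0.1, -2.9]
opening: 0.427
grasp_force: 71.3
```

Emit:
drive_tool([
  [[-1,-0.0042,0,0,0],[-1,-0.0042,0,0,0],[-1,-0.0042,0,0,0],[-1,-0.0042,0,0.004,0],[-1,-0.0042,0,0.007,0],[-1,-0.0042,0,0.008,0],[-1,-0.0042,0,0.008,0],[-1,-0.0042,0,0.008,0]],
])

```text
t: 41.55
tool_pos: [495.3, -432.9, 10.4]
orientation: [0.0, -0.003, 1.0, -0.0]
force: [-2.2, 2.9, 6.7]
opening: 0.427
grasp_force: 72.5
```

Emit:
drive_tool([
  [[-1,0,0,0,0],[1,0,0,0,0],[1,0,0,0,0],[1,0,0,0,0],[1,0,0,0,0],[1,0,0,-0.05,0],[1,0,0,-0.15,0],[1,0,0,-0.27,0]],
])

```text
t: 42.55
tool_pos: [494.6, -432.6, 144.5]
orientation: [-0.001, -0.003, 1.0, 0.001]
force: [0.8, -0.6, 0.2]
opening: 1.001
grasp_force: 0.0
```

Emit:
drive_tool([
  [[1,0,0,-0.03,0],[1,0,0,-0.03,0],[1,0,0,-0.03,0],[1,0,0,-0.03,0],[1,0,0,-0.03,0],[1,0,0,-0.03,0],[1,0,0,-0.03,0],[1,0,0,-0.03,0]],
])

```text
t: 43.55
tool_pos: [495.4, -432.9, 159.2]
orientation: [0.0, -0.003, 1.0, -0.0]
force: [-0.6, 0.5, -0.3]
opening: 1.0
grasp_force: 0.0
```

```bash
python3 - <<'E'
from pl import *
p=plates((495,-433),5,.5); g=p['image'].min(2)
for x in np.arange(434,452,.75):
    X=np.stack([np.full(21,x),np.linspace(-440,-426,21),np.full(21,5.)],-1); uv=proj(p,X).astype(np.float32)
    print(x,round(float(cv2.remap(g,uv[None,:,0],uv[None,:,1],1).mean())),end=' | ')
print()
# lateral: board edges and plates edges in y at z=5 / z=29
for z in (5,29):
  for y in np.arange(-480,-385,1.5):
    X=np.stack([np.linspace(450,480,21),np.full(21,y),np.full(21,float(z))],-1); uv=proj(p,X).astype(np.float32)
    print(y,round(float(cv2.remap(g,uv[None,:,0],uv[None,:,1],1).mean())),end=' | ')
  print()
s=arm.state(); print(s['t'],s['tool_pos'],s['opening'],s['grasp_force'])
E
```

```text
6262 (array([ 494.9, -433.4]), 100.8, 38.9, 0.5) [ 494.7 -433.5] 0.5 4.8
434.0 71 | 434.75 84 | 435.5 102 | 436.25 115 | 437.0 120 | 437.75 121 | 438.5 121 | 439.25 121 | 440.0 120 | 440.75 121 | 441.5 120 | 442.25 121 | 443.0 120 | 443.75 115 | 444.5 100 | 445.25 76 | 446.0 67 | 446.75 91 | 447.5 116 | 448.25 128 | 449.0 132 | 449.75 132 | 450.5 132 | 451.25 132 | 
-480.0 76 | -478.5 76 | -477.0 76 | -475.5 88 | -474.0 116 | -472.5 121 | -471.0 120 | -469.5 120 | -468.0 121 | -466.5 121 | -465.0 121 | -463.5 121 | -462.0 121 | -460.5 121 | -459.0 120 | -457.5 121 | -456.0 121 | -454.5 117 | -453.0 116 | -451.5 117 | -450.0 115 | -448.5 108 | -447.0 93 | -445.5 88 | -444.0 98 | -442.5 111 | -441.0 116 | -439.5 117 | -438.0 118 | -436.5 118 | -435.0 117 | -433.5 117 | -432.0 117 | -430.5 116 | -429.0 118 | -427.5 119 | -426.0 117 | -424.5 107 | -423.0 91 | -421.5 87 | -420.0 98 | -418.5 114 | -417.0 118 | -415.5 118 | -414.0 116 | -412.5 118 | -411.0 119 | -409.5 118 | -408.0 119 | -406.5 119 | -405.0 119 | -403.5 118 | -402.0 118 | -400.5 119 | -399.0 119 | -397.5 120 | -396.0 120 | 
[... 274 characters left out ...]
 | -457.5 120 | -456.0 120 | -454.5 120 | -453.0 117 | -451.5 116 | -450.0 117 | -448.5 115 | -447.0 106 | -445.5 91 | -444.0 93 | -442.5 106 | -441.0 114 | -439.5 117 | -438.0 118 | -436.5 118 | -435.0 117 | -433.5 117 | -432.0 117 | -430.5 116 | -429.0 119 | -427.5 118 | -426.0 115 | -424.5 99 | -423.0 89 | -421.5 97 | -420.0 113 | -418.5 119 | -417.0 118 | -415.5 117 | -414.0 118 | -412.5 118 | -411.0 118 | -409.5 118 | -408.0 118 | -406.5 118 | -405.0 118 | -403.5 118 | -402.0 118 | -400.5 119 | -399.0 119 | -397.5 119 | -396.0 118 | -394.5 101 | -393.0 76 | -391.5 76 | -390.0 76 | -388.5 76 | -387.0 76 | -385.5 76 | 
43.6 [ 495.39094439 -432.91750883  159.25226689] 1.000646617199954 0.0
```

```bash
python3 -c "
from rig import arm
print(arm.hand_in())"
```

```text
the job is handed in; nothing more can be done
None
```

All four samples are standing released on their own boards, each about 1 mm or less from its outline by my camera measurements, and the job was handed in at about 44 s; the hand-in call returned no verdict.

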